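# Load a battery pack into the charging station and set its sunk selector

### The arm

A 6-joint arm with a two-finger parallel gripper is mounted at the origin on the work surface. World frame = base frame: x ahead of the robot, y to its left, z up, the work surface at z = 0. Lengths are in mm, angles in degrees, forces in N, time in s.
With the tool pointing down it reaches from about 300 to 850 mm from the base axis. Payload 4.2 kg.
Tool frame: the origin (TCP) lies on the centre line of the jaws, within the pads' length; the fingertips stand 14 mm ahead of it and the grasp point (between the pads) lies 5 mm behind it; z points along the fingers, y is the line along which they close (so a half turn about z gives the same grasp; the last joint's range is limited). The gripper opens to 91 mm and grips with 3 to 60 N. Pads are 32 mm wide; open, the fingers measure 118 mm over their backs; the gripper's body (76 mm by 178 mm) begins 60 mm behind the grasp point.
Start: joints at [-69.729, 18.312, 89.639, -0, 72.044, -1.146], TCP at [209.968, -535.308, 227.976] pointing down, gripper open.
Joint ranges: [-177.97, 177.97], [-48.28, 115.42], [12.27, 149.76], [-77.06, 257.06], [2.81, 150.46], [-146.56, 146.56]. Speed limits (degrees/s): [147.25, 147.25, 180, 180, 180, 180].

### API

Orientations are given as [roll, pitch, yaw] about the fixed x, y, z axes, in that order (R = Rz(yaw) Ry(pitch) Rx(roll)).
In Python, from workcell import env gives the robot as it stands.
- The arm moves only by the tool arm_command, never from a script. Its argument "motion" is a list of rows, each an object with "offset": the shift along the tool's x, y, z in m, a list of three; "spin": the turn about the tool's z in rad. In form: [{"offset": [tx, ty, tz], "spin": spin}, ...]. A call has 1 to 5 rows; each row shifts and turns the commanded pose from where the row before left it, along the tool's axes as they then stand; what a row does not reach is not made up. A row lasts 1/8 s, in which the tool goes at most 62.5 mm and 10.7 degrees, less where a joint would pass 70% of its speed; a pose out of reach is approached as far as the arm can. A call with a gripper value outside its range is refused whole. "jaw" is the finger opening in m, from 0 to 0.0912, set as the call begins (left out, the last holds). The fingers move at their own pace and stop on an object; "newtons" is the grip in N (left out, the last holds). Time passes only in rows, so rows that do not move let the fingers close. It gives the time, the measured TCP pose, the force, the opening and the grip force at its end, in the units of the state.
- env.state(): the state, without advancing time (a new reading comes with each control period).
- env.grab_frame(name): name is "scene" or "top" or "wrist"; returns (picture, depth): 420x560x3 uint8, blue, green, red; 420x560 float32, mm along the optical axis (not along the pixel's ray), 0 where there is no reading.
- env.camera_model(name): a dict with "fx", "fy", "cx", "cy" (pixels), "k1" (the pictures are not rectified: a ray, as slopes to the right and down, at radius r is drawn at 1 + k1 r^2 times it, then the intrinsics apply), "eye" and "rotation" of the camera in the world; the wrist camera has in their place "hand_eye" (4x4, takes a point from camera to tool coordinates, whose origin is the TCP and whose axes are the flange's). Camera axes: x right, y down, z forward; pixel columns grow to the right and rows downward; lengths in mm; the calibration is good to about 2 mm. A picture is of the moment at which its call begins: read the wrist's pose just before it. camera_model takes no time and is no camera call.
- env.job_done(): hands the job in; it is judged then, once.
Trained networks look in the newest picture that a camera, given by its name, has taken for a name from the list of things; names that differ only in an ending like _2 or _b are one class to them, and where a whole thing is asked for, a point or a joint stands for the part that bears it (a point fixed in the world has none). Each returns a list of dicts, best first, with "score" (0 to 1); they miss things now and then, are a little off and sometimes report something else, mostly with a low value. They report only what shows in the picture. A call takes as long as a camera call.
- env.boxes_of(camera, target): "bbox" ([left, top, right, bottom] in pixels, round what is visible of it).
- env.pinpoint(camera, target): "location" ([column, row] in pixels: a listed point, or the origin of a listed thing).
The state is a dict: "time_s": time; "qpos": joint angles; "qvel": joint speeds; "effort": joint torques, N m; "ee_pos": TCP position; "ee_rot": TCP orientation; "force": force on the tool from outside, world axes, zero at the start; "torque": the same for the moment, N m; "gripper_width": finger opening in mm; "gripper_force": force on a finger pad.
Only numpy, scipy, OpenCV 4.12 (cv2) and the standard library are available. Lean on these libraries where they do the work, as an engineer would, in place of code of your own. Each camera call takes 0.05 s, during which the arm holds its last target. There are 200 camera calls.

### The job

Put the loose battery pack that stands on the bench into the charging station's free bay, pressing it right down until the spring latches at front and back have snapped over its ribs. Then reach in through the round guard opening and turn the sunk selector handle clockwise until its nose points at the long raised mark. Do not knock anything over, and leave the two packs that are already charging where they are.

Things in the scene. Friction and masses are not known exactly. Their poses are not given: they have to be found in the camera images.
- charger: charging station, fixed, its front turned to the right side of the bench: grey steel housing 300 (x) x 360 (y) mm. Origin: centre of its underside; x to its back, y to its left seen from its front, z up. Front half: aluminium panel sloping 30 deg, z 30 at x -150 to z 115 mm at x -3. Behind: deck at z 115 with three bays at x 90, y -105, 0, 105. Tube bumpers at y +-192, 18 thick, up to z 154
- guard_opening (a point): centre of the round guard opening, 92 mm across, in the sloping panel (5 mm plate), on its outer face: at x -85, y -55, z 67.5 in the charger's frame, and axes as the charger's (not tilted). Behind it a round well 50 mm deep, square to the panel, holds the selector. Five raised black marks stand round it, 45 deg apart from 9 o'clock over 12 (up the slope) to 3
- long_mark (a point): outer end of the long mark, on the panel at 1:30, radially out from the opening: 18 mm long, 5 wide; the other four marks, at 9, 10:30, 12 and 3 o'clock, are 7 mm long, 3 wide
- selector_grip (a point): point on the selector's axis at which to grip, 18 mm below the guard's outer face, 32 mm above the well's floor. Its frame turns with the selector: z = axis, out of the panel (30 deg from vertical, leaning to the charger's front), y = along the bar to its nose. Black bar 14 mm wide (x), 56 long, pointed at one end, from 8 mm above this point to 24 below, where a 60 mm disc lies
- selector (a joint): angle of the selector, rad, growing clockwise as seen from outside the panel, 0 to 3.3: 0 = nose at the 9 o'clock mark, 1.571 = at 12 o'clock (up the slope), 2.356 = at the long mark at 1:30. Stiff: it stays where it is left (about 0.06 N m to turn)
- pack: loose battery pack standing on the bench: upright block 70 (x) x 50 (y) x 115 mm high, black below, grey above, about 0.45 kg. Origin: centre of its underside, z up. On both narrow faces (+x, -x) a black rib 30 mm wide stands 8 mm proud, from z 54 to 62 mm; either way round fits the bay. Same as the packs in the other two bays
- bay: the free bay, any of the three: grey block 110 (x) x 94 (y) x 58 mm with a well 75 (x) x 55 (y) mm, 50 deep, mouth bevelled 8 mm at 45 deg, a spring latch at its front and one at its back. Origin: centre of its underside, 115 mm above the bench; axes as the charger's. The pack stands in it with its 70 mm side along x. Neighbouring packs stand 55 mm apart
- bay_floor (a point): centre of the free bay's inner floor, 8 mm above the bay's origin, where the centre of the pack's underside comes to rest; axes as the bay's
- latch (a joint): back latch of the free bay, rad, 0 = closed. Steel tongue 30 mm wide behind the bay's back wall (+x), up to 104 mm above the deck, with a sloping white nose that stands over the edge of the well. As the pack is pressed down (10 to 20 N, weight included) its rib pushes the nose back, about 0.07 rad; 3 mm above the floor the rib passes under it and it snaps back to 0
- latch_front (a joint): front latch of the free bay (-x side): the same, mirrored, worked by the pack's other rib
- pack_b: pack already charging in another bay, held by its latch; same size as the loose pack; origin: centre of its underside
- pack_c: pack already charging in the third bay; as pack_b
- tin: steel tin standing on the bench, 80 mm across, 170 mm high; origin: centre of its underside
- glue: white glue bottle with a red cap, standing, 60 mm across, 170 mm high; origin: centre of its underside
- tube: piece of cardboard tube standing on end, 84 mm across, 120 mm high; origin: centre of its underside
- beaker: white plastic beaker, 104 mm across, 130 mm high; origin: centre of its underside

How it is judged (in metres and radians):
On the way, in this order (a step that is already met when the one before it is completed fails the run):
1. the pack is fully down in the free bay and both its latches have snapped back over the ribs (z of pack in the frame of bay_floor below 0.003 m and horizontal distance between pack and bay_floor below 0.006 m and angle between pack's own z axis and vertical below 0.06 rad and value of joint each of latch, latch_front below 0.04 rad), for 0.2 s.
2. the selector's nose points at the long mark (value of joint selector between 2.206 and 2.506 rad), for 0.2 s.
At the end, for the whole second after the job is handed in: The pack stands in the free bay, its underside within 3 mm of the bay's floor and 6 mm of its centre, upright within 0.06 rad and at rest, both latches of that bay closed (below 0.04 rad), and the selector within 0.15 rad of the long mark (2.356) (all of step 1 and all of step 2 and linear speed of pack below 0.02 m/s); the robot touches nothing.
It fails at once if a pack already charging is moved by more than 10 mm (distance of any of pack_b, pack_c from where it was at the start of the episode above 0.01 m).
It fails at once if the tin, glue bottle, tube or beaker is knocked over (angle between any of tin, glue, tube, beaker's own z axis and vertical above 0.6 rad).
It also fails if it takes over 70 s, if anything falls off the work surface, if the arm or the gripper's body presses on something with over 40 N, if the wrist force passes 120 N, or if a joint passes its speed limit or range.

## Working session

There is one attempt and no reset: what is moved stays moved. The work goes in short steps, Python scripts to look and compute and a tool call to move; the robot and the scene stay as the last step left them, time stands still between calls to the robot, and variables do not carry over. Pictures are saved under pics/ and viewed, at most 10 in all, crops included, and the job is handed in when it is done.

Besides the shell and the picture viewer there is one more tool, called after "Emit:" in YAML: its name, and indented under it one key for each argument. arm_command: Moves the arm, as the interface text tells. Its arguments: {"type":"object","properties":{"motion":{"type":"array"},"jaw":{"type":"number"},"newtons":{"type":"number"}},"required":["motion"]}

```bash
mkdir -p pics; ls; cat > h.py <<'E'
import numpy as np, cv2
from workcell import env
from scipy.spatial.transform import Rotation as R
def cam(n,st=None):
    m=env.camera_model(n)
    if n=="wrist":
        st=st or env.state()
        T=np.eye(4); T[:3,:3]=R.from_euler('xyz',st['ee_rot'],degrees=True).as_matrix(); T[:3,3]=st['ee_pos']
        X=T@np.array(m['hand_eye'])
        return m,X[:3,:3],X[:3,3]
    return m,np.array(m['rotation']),np.array(m['eye'])
def ray(c,uv):
    m,Rm,e=c
    d=(np.array(uv,float)-[m['cx'],m['cy']])/[m['fx'],m['fy']]
    s=d.copy()
    for _ in range(20): s=d/(1+m['k1']*(s@s))
    return e,Rm@np.array([s[0],s[1],1.])
def at_z(c,uv,z):
    e,d=ray(c,uv); return e+d*(z-e[2])/d[2]
def at_d(c,uv,dep):
    e,d=ray(c,uv); return e+d*dep
def cloud(c,dep):
    m,Rm,e=c
    v,u=np.mgrid[0:420,0:560]
    d=np.stack([(u-m['cx'])/m['fx'],(v-m['cy'])/m['fy']],-1); s=d.copy()
    for _ in range(15): s=d/(1+m['k1']*(s**2).sum(-1,keepdims=True))
    p=np.concatenate([s,np.ones(s.shape[:2]+(1,))],-1)*dep[...,None]
    return p@Rm.T+e
E
python3 - <<'E'
from h import *
print(env.state())
for n in("scene","top"):
    im,d=env.grab_frame(n); cv2.imwrite(f"pics/{n}1.png",im); np.save(n+"_d.npy",d)
    c=cam(n); print(n,c[0])
    for t in("charger","guard_opening","long_mark","selector_grip","pack","bay_floor","bay","tin","glue","tube","beaker"):
        r=env.pinpoint(n,t)
        for q in r[:3]:
            u=q['location']; ui=np.clip(np.round(u).astype(int),0,[559,419])
            dd=d[ui[1],ui[0]]
            print(n,t,round(q['score'],2),np.round(u,1),np.round(at_d(c,u,dd)))
E
```

```text
pics
{'time_s': 0.0, 'qpos': array([-6.97283197e+01,  1.83518265e+01,  8.97058185e+01, -8.56706857e-04,
        7.20449107e+01, -1.14515471e+00]), 'qvel': array([ 0.01329809, -0.11579577, -0.105635  , -0.03705193, -0.0324325 ,
       -0.04379786]), 'effort': array([ 8.89452367e-04, -4.12459660e+01, -2.31968415e+01,  7.26185599e-02,
        4.58980550e-02, -1.61735711e-04]), 'ee_pos': array([ 209.797814  , -534.84136236,  227.12239304]), 'ee_rot': array([-1.79897448e+02, -1.23526907e-03,  2.14170987e+01]), 'force': array([ 0.22775235,  0.84609012, -0.70132581]), 'torque': array([-0.00122902,  0.01678569, -0.00103504]), 'gripper_force': 0.0, 'gripper_width': 91.43309309571285}
scene {'fx': 413.10094022088697, 'fy': 413.10094022088697, 'cx': 278.84804881489845, 'cy': 207.62549689838693, 'k1': -0.005813392504856573, 'eye': array([1112.53522778, -704.3945211 ,  924.17038504]), 'rotation': array([-133.2331178 ,   -0.66599792,   42.78991248])}
scene charger 0.77 [301.  220.2] [45526. 43709. 45337.]
scene charger 0.45 [292.9 229.1] [46962. 45145. 46773.]
scene guard_opening 0.73 [288.7 223. 
[... 1165 characters left out ...]
6259. -124577.]
top selector_grip 0.74 [263.8 195.9] [-134688. -135213. -133531.]
top pack 0.94 [202.6 239.7] [-87428. -87953. -86272.]
top pack 0.62 [364.5 229.4] [-183782. -184307. -182625.]
top pack 0.57 [209.2 205.7] [-91328. -91853. -90172.]
top bay_floor 0.69 [210.8 175.3] [-100408. -100933.  -99252.]
top bay 0.78 [210.7 172.1] [ -99947. -100472.  -98790.]
top tin 0.68 [365.2 261.6] [-174897. -175422. -173741.]
top tin 0.15 [414.3 228.4] [-227197. -227722. -226040.]
top glue 0.71 [363.1 194.4] [-183366. -183891. -182209.]
top tube 0.64 [414.2 226.8] [-226653. -227178. -225497.]
top tube 0.44 [207.1 207.8] [-90193. -90718. -89037.]
top beaker 0.58 [118.3 203. ] [-53055. -53580. -51899.]
```

```bash
sed -i "s/return m,np.array(m\['rotation'\]),/return m,R.from_euler('xyz',m['rotation'],degrees=True).as_matrix(),/" h.py
python3 - <<'E'
from h import *
P={"scene":{"guard":([288.7,223],67.5),"long":([312.2,220.1],None),"grip":([289,228.3],None),"packb":([297.6,160.1],123),"packc":([322.1,172.1],123),"pack":([179.8,284.9],0),"bayfl":([345.5,197.7],123),"tin":([159.8,261.9],0),"glue":([210.6,310.6],0),"tube":([132.1,319.1],0),"beaker":([376.4,164.5],0),"charger":([301,220.2],0)},
"top":{"guard":([266.6,194.7],67.5),"long":([254.2,183.7],None),"grip":([263.8,195.9],None),"packb":([202.6,239.7],123),"packc":([209.2,205.7],123),"pack":([364.5,229.4],0),"bayfl":([210.8,175.3],123),"tin":([365.2,261.6],0),"glue":([363.1,194.4],0),"tube":([414.2,226.8],0),"beaker":([118.3,203],0),"charger":([236.2,214.5],0)}}
for n in P:
    c=cam(n); d=np.load(n+"_d.npy"); print(n,'axis',c[1][:,2])
    for k,(u,z) in P[n].items():
        i=np.round(u).astype(int)
        print(n,k,np.round(at_d(c,u,d[i[1],i[0]])), None if z is None else np.round(at_z(c,u,z)))
E
```

```text
scene axis [-0.48908559  0.54007133 -0.68492207]
scene guard [562. -52.  61.] [566. -57.  68.]
scene long [625. -24.  95.] None
scene grip [572. -61.  53.] None
scene packb [473.  83. 171.] [432. 133. 123.]
scene packc [560.  94. 166.] [528. 139. 123.]
scene pack [ 503. -404.   53.] [ 466. -386.    0.]
scene bayfl [679.  46. 170.] [653.  92. 123.]
scene tin [ 396. -392.   45.] [ 360. -376.    0.]
scene glue [ 606. -392.   32.] [ 588. -381.    0.]
scene tube [ 510. -546.   68.] [ 463. -533.    0.]
scene beaker [580. 394.  40.] [556. 443.  -0.]
scene charger [570.  -5.  43.] [543.  30.   0.]
top axis [ 0.06873856 -0.00462587 -0.99762398]
top guard [583. -56.  56.] [582. -56.  68.]
top long [614. -19.  95.] None
top grip [579. -47.  50.] None
top packb [443. 122. 239.] [443. 139. 123.]
top packc [538. 103. 236.] [546. 118. 123.]
top pack [ 467. -356.  106.] [ 468. -376.    0.]
top bayfl [639. 113. 119.] [639. 113. 123.]
top tin [ 372. -343.  176.] [ 363. -376.    0.]
top glue [ 575. -354.  111.] [ 584. -374.    0.]
top tube [ 474. -544.   -2.] [ 474. -543.    0.]
top beaker [566. 437.   8.] [567. 439.   0.]
top charger [518.  37. 115.] [524.  45.   0.]
```

View pics/top1.png

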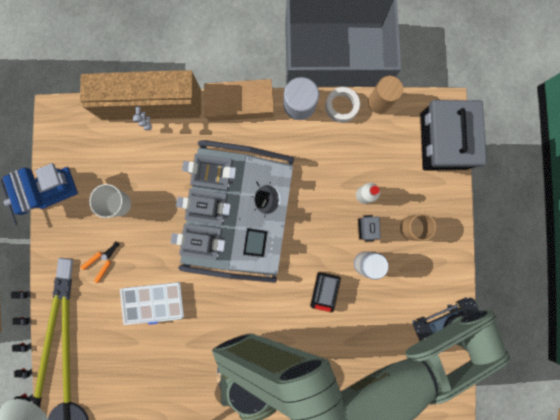

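View pics/scene1.png

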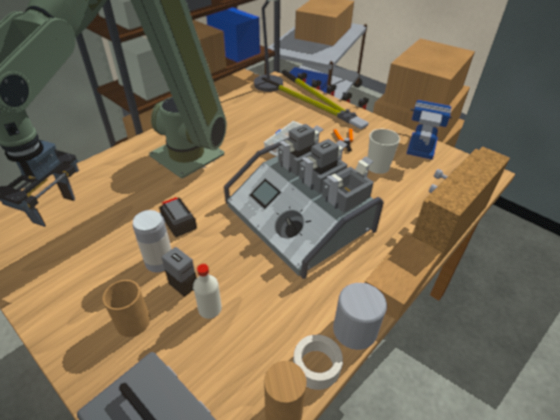

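Top view: charger at about (235,212) with its front to the right. The free bay is the uppermost one (~(210,172)), and the loose pack (370,228) stands between the tin (372,265), the glue (370,192) and the tube (418,228). I'll fit the charger and pack poses from the depth pictures.

```bash
cat > fit.py <<'E'
from h import *
from scipy.optimize import least_squares
out=[]
for n in("scene","top"):
    p=cloud(cam(n),np.load(n+"_d.npy")).reshape(-1,3)
    # charger panel
    def loc(q,w): 
        x,y,t=q; t=np.radians(t); c,s=np.cos(t),np.sin(t)
        X=(w[:,0]-x)*c+(w[:,1]-y)*s; Y=-(w[:,0]-x)*s+(w[:,1]-y)*c
        return np.c_[X,Y,w[:,2]]
    q=np.array([545,25,83.])
    for k in range(6):
        L=loc(q,p)
        # panel pts
        zp=30+(L[:,0]+150)*85/147
        A=p[(L[:,0]>-140)&(L[:,0]<-12)&(abs(L[:,1])<150)&(abs(L[:,2]-zp)<15)&(np.hypot(L[:,0]+85,L[:,1]+55)>62)]
        f=lambda v:(lambda M:(M[:,2]-30-(M[:,0]+150)*85/147-v[2])*.866)(loc([q[0]+v[0]*np.cos(np.radians(q[2])),q[1]+v[0]*np.sin(np.radians(q[2])),q[2]+v[1]],A))
        r=least_squares(lambda v:f([v[0],v[1],0]),[0,0],loss='soft_l1',f_scale=3)
        q=q+[r.x[0]*np.cos(np.radians(q[2])),r.x[0]*np.sin(np.radians(q[2])),r.x[1]]
        # lateral: bumper points
        L=loc(q,p)
        zp=np.maximum(30,np.minimum(115,30+(L[:,0]+150)*85/147))
        m=(L[:,0]>-130)&(L[:,0]<120)&(L[:,2]>zp+22)&(L[:,2]<165)&(abs(abs(L[:,1])-192)<28)
        Y=L[m,1]; 
        pos,neg=Y[Y>0],Y[Y<0]
        off=0.5*(np.median(pos)+np.median(neg))
        s,c=np.sin(np.radians(q[2])),np.cos(np.radians(q[2]))
        q=q+[-s*off,c*off,0]
    print(n,'charger',np.round(q,1),'panel rms',np.round(np.std(f([0,0,0])),1),len(A),'bump',np.median(pos),np.median(neg),len(pos),len(neg))
    # heights
    L=loc(q,p); m=(abs(L[:,0]-15)<12)&(abs(L[:,1])<150); print(' deck z',np.median(L[m,2]))
    m=(abs(p[:,0]-467)<55)&(abs(p[:,1]+380)<50)&(p[:,2]>106)&(p[:,2]<125)
    u=p[m,:2].astype(np.float32); print(' pack top',len(u),cv2.minAreaRect(u),np.median(p[m,2]))
    for nm,b,h in(("tin",(362,-376),170),("glue",(585,-376),165)):
        m=(np.hypot(p[:,0]-b[0],p[:,1]-b[1])<55)&(p[:,2]>60); print(' ',nm,np.round(p[m].min(0)),np.round(p[m].max(0)))
E
python3 fit.py
```

```text
scene charger [529.8  32.4  81.3] panel rms 2.2 2769 bump 191.59250361209936 -191.592576330187 379 597
 deck z 115.5946661667989
 pack top 460 ((471.2025451660156, -381.0599060058594), (72.22068786621094, 50.69241714477539), 0.8565511107444763) 114.37040646825136
  tin [ 319. -418.   60.] [ 400. -338.  174.]
  glue [ 555. -410.   60.] [ 613. -353.  173.]
top charger [526.9  34.8  81.4] panel rms 3.1 2749 bump 190.08636682425555 -190.08636684647436 508 494
 deck z 115.62470263901264
 pack top 337 ((472.5337829589844, -378.4676818847656), (50.18656539916992, 64.65972900390625), 89.19438934326172) 114.08370075704715
  tin [ 318. -413.   61.] [ 400. -333.  178.]
  glue [ 553. -406.   61.] [ 611. -348.  176.]
```

Emit:
arm_command:
  motion:
    - {"offset": [0, 0, 0], "spin": 0.185}
    - {"offset": [0, 0, 0], "spin": 0.185}

```text
time_s: 1.45
ee_pos: [210.0, -535.3, 228.0]
ee_rot: [180.0, -0.0, -0.1]
force: [0.3, 0.5, -0.4]
gripper_width: 91.2
gripper_force: 0.0
```

Emit:
arm_command:
  motion:
    - {"offset": [0.05, -0.031, 0], "spin": 0}
    - {"offset": [0.05, -0.031, 0], "spin": 0}
    - {"offset": [0.05, -0.031, 0], "spin": 0}
    - {"offset": [0.05, -0.031, 0], "spin": 0}
    - {"offset": [0.05, -0.031, 0], "spin": 0}

```text
time_s: 2.08
ee_pos: [460.9, -378.3, 228.1]
ee_rot: [180.0, -0.0, 0.2]
force: [0.1, -0.2, -0.2]
gripper_width: 91.2
gripper_force: 0.0
```

```bash
cat > w.py <<'E'
from h import *
import sys
st=env.state(); c=cam("wrist",st); im,d=env.grab_frame("wrist"); cv2.imwrite(f"pics/{sys.argv[1]}.png",im)
np.savez(sys.argv[1],d=d,pos=st['ee_pos'],rot=st['ee_rot'])
print(np.round(st['time_s'],2),np.round(st['ee_pos'],1),np.round(st['ee_rot'],1),np.round(st['qpos'],0),np.round(st['force'],1),round(st['gripper_width'],1))
p=cloud(c,d).reshape(-1,3); p=p[d.reshape(-1)>0]
E
cp w.py wp.py; cat >> wp.py <<'E'
m=(abs(p[:,0]-472)<60)&(abs(p[:,1]+380)<55)&(p[:,2]>105)&(p[:,2]<125)
u=p[m,:2].astype(np.float32); print(len(u),cv2.minAreaRect(u),np.median(p[m,2]),u.min(0),u.max(0))
E
python3 wp.py w1
```

```text
2.08 [ 460.9 -378.3  228.1] [180.   -0.    0.2] [-40.  20.  87.  -0.  73.  49.] [ 0.1 -0.2 -0.2] 91.2
4016 ((471.1871643066406, -379.849609375), (70.38593292236328, 50.13426208496094), 2.439047336578369) 114.3824967736694 [ 435.2198  -406.00784] [ 506.9187 -354.0518]
```

Emit:
arm_command:
  motion:
    - {"offset": [0.0103, 0.0015, 0], "spin": -0.038}
    - {"offset": [0, 0, 0.046], "spin": 0}
    - {"offset": [0, 0, 0.046], "spin": 0}
    - {"offset": [0, 0, 0.046], "spin": 0}
    - {"offset": [0, 0, 0], "spin": 0}

```text
time_s: 2.75
ee_pos: [466.8, -380.2, 86.7]
ee_rot: [-179.7, 0.4, 2.3]
force: [-0.4, -0.3, 0.5]
gripper_width: 91.0
gripper_force: 0.0
```

Emit:
arm_command:
  motion:
    - {"offset": [0, 0, 0], "spin": 0}
    - {"offset": [0, 0, 0], "spin": 0}
    - {"offset": [0, 0, 0], "spin": 0}
    - {"offset": [0, 0, 0], "spin": 0}
  jaw: 0.04
  newtons: 40

```text
time_s: 3.25
ee_pos: [470.0, -381.1, 90.9]
ee_rot: [179.9, -0.1, 2.4]
force: [0.0, -0.4, -0.1]
gripper_width: 54.1
gripper_force: 0.0
```

Emit:
arm_command:
  motion:
    - {"offset": [0, 0, 0], "spin": 0}
    - {"offset": [0, 0, -0.01], "spin": 0}
    - {"offset": [0, 0, -0.04], "spin": 0}
    - {"offset": [0, 0, -0.05], "spin": 0}
    - {"offset": [0, 0, -0.05], "spin": 0}

```text
time_s: 3.88
ee_pos: [469.2, -380.5, 241.1]
ee_rot: [-180.0, 0.1, 2.4]
force: [0.8, 0.2, -4.8]
gripper_width: 50.0
gripper_force: 39.9
```

Emit:
arm_command:
  motion:
    - {"offset": [0, 0, -0.05], "spin": 0}
    - {"offset": [0, 0, -0.05], "spin": 0}
    - {"offset": [0, 0, 0], "spin": -0.17}
    - {"offset": [0, 0, 0], "spin": -0.17}

```text
time_s: 4.38
ee_pos: [469.5, -380.7, 340.5]
ee_rot: [180.0, 0.0, 22.2]
force: [0.1, -0.1, -4.6]
gripper_width: 49.8
gripper_force: 39.9
```

Emit:
arm_command:
  motion:
    - {"offset": [0, 0, 0], "spin": -0.173}
    - {"offset": [0, 0, 0], "spin": -0.173}
    - {"offset": [0, 0, 0], "spin": -0.173}
    - {"offset": [0, 0, 0], "spin": -0.173}
    - {"offset": [0, 0, 0], "spin": -0.173}

```text
time_s: 5.0
ee_pos: [469.3, -380.6, 339.6]
ee_rot: [-179.9, -0.0, 71.8]
force: [0.4, -0.0, -3.2]
gripper_width: 50.2
gripper_force: 39.9
```

Emit:
arm_command:
  motion:
    - {"offset": [0, 0, 0], "spin": -0.173}
    - {"offset": [0.0485, 0.0127, 0], "spin": 0}
    - {"offset": [0.0485, 0.0127, 0], "spin": 0}
    - {"offset": [0.0485, 0.0127, 0], "spin": 0}
    - {"offset": [0.0485, 0.0127, 0], "spin": 0}

```text
time_s: 5.62
ee_pos: [549.2, -195.2, 339.7]
ee_rot: [-179.9, 0.0, 81.3]
force: [1.0, 0.9, -3.4]
gripper_width: 50.0
gripper_force: 39.9
```

Emit:
arm_command:
  motion:
    - {"offset": [0.0485, 0.0127, 0], "spin": 0}
    - {"offset": [0.0485, 0.0127, 0], "spin": 0}
    - {"offset": [0.0485, 0.0127, 0], "spin": 0}
    - {"offset": [0.0485, 0.0127, 0], "spin": 0}
    - {"offset": [0, 0, 0], "spin": 0}

```text
time_s: 6.25
ee_pos: [629.1, -9.1, 338.8]
ee_rot: [-179.9, -0.1, 81.6]
force: [-0.5, -1.8, -3.9]
gripper_width: 49.6
gripper_force: 40.0
```

```bash
python3 w.py w2; python3 -c "
from h import *
print(np.round(env.camera_model('wrist')['hand_eye'],2))"
```

```text
6.25 [629.1  -9.1 338.8] [-1.799e+02 -1.000e-01  8.160e+01] [-2. 21. 70.  0. 89.  6.] [-0.5 -1.8 -3.9] 49.6
[[   0.     -0.96   -0.28   79.89]
 [   1.      0.      0.      0.51]
 [  -0.     -0.28    0.96 -156.29]
 [   0.      0.      0.      1.  ]]
```

View pics/w2.png

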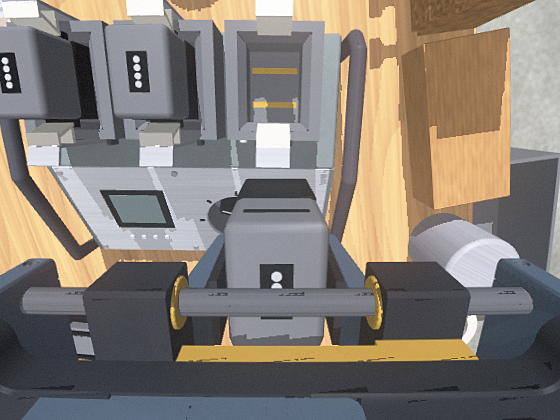

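Wrist view: the free bay's well is at ~(275,85), its front latch nose at (272,150) and back latch at (275,10). The held pack's top is at ~(275,270). I'll measure the bay rim and the held pack.

```bash
cat > m.py <<'E'
from h import *
z=np.load("w2.npz"); c=cam("wrist",dict(ee_pos=z['pos'],ee_rot=z['rot'])); p=cloud(c,z['d']).reshape(-1,3); p=p[z['d'].reshape(-1)>0]
t=np.radians(81.35); ex=np.array([np.cos(t),np.sin(t)]); ey=np.array([-ex[1],ex[0]])
L=np.c_[(p[:,:2]-[645.8,106.7])@ex,(p[:,:2]-[645.8,106.7])@ey,p[:,2]]
m=(abs(L[:,0])<65)&(abs(L[:,1])<60)&(abs(L[:,2]-173)<2.5); B=L[m]
print(len(B),'rim z',np.median(B[:,2]))
for n,a in(("left wall",(B[:,1]>0)&(abs(B[:,0])<30)),("right wall",(B[:,1]<0)&(abs(B[:,0])<30))):
    print(n,np.percentile(B[a,1],[1,5,50,95,99]).round(1))
    # slope of walls
    print(np.polyfit(B[a,0],B[a,1],1).round(3))
print('front x',np.percentile(B[(B[:,0]<0),0],[1,5,50,95,99]).round(1),'back',np.percentile(B[(B[:,0]>0),0],[1,5,50,95,99]).round(1))
m=(abs(L[:,0])<25)&(abs(L[:,1])<40)&(L[:,2]<135)&(L[:,2]>115);print('floor',np.percentile(L[m],[1,99],axis=0).round(1),np.median(L[m,2]))
# deck right edge / nbr packs
m=(abs(L[:,1]-105)<40)&(abs(L[:,0])<50)&(L[:,2]>228)&(L[:,2]<245); print('nbr top',cv2.minAreaRect(L[m,:2].astype(np.float32)),np.median(L[m,2]))
# held pack top
m=(np.hypot(p[:,0]-z['pos'][0],p[:,1]-z['pos'][1])<60)&(abs(p[:,2]-365)<12); u=p[m]
print('held z',np.percentile(u[:,2],[5,50,95]))
zz=np.median(u[:,2]); v=u[abs(u[:,2]-zz)<4,:2].astype(np.float32); H=np.c_[(v-z['pos'][:2])@ex,(v-z['pos'][:2])@ey].astype(np.float32)
print('held in charger axes rel TCP',cv2.minAreaRect(H),H.min(0),H.max(0))
E
python3 m.py
```

```text
4349 rim z 172.44560422338844
left wall [34.6 35.5 42.  48.6 59.8]
[4.0000e-03 4.2499e+01]
right wall [-45.  -44.4 -38.1 -31.7 -30.8]
[-1.0000e-02 -3.8112e+01]
front x [-55.5 -53.9 -32.9  -3.1  -0.5] back [ 0.8  3.6 35.4 52.6 53.8]
floor [[-24.8 -25.3 120.8]
 [ 24.2  28.9 132.2]] 122.91205891706795
nbr top ((0.08378982543945312, 105.7769546508789), (49.727516174316406, 69.82144165039062), 89.712158203125) 237.38271069578227
held z [358.34873199 362.83727195 370.79798073]
held in charger axes rel TCP ((1.7634468078613281, -0.5694236755371094), (73.1566162109375, 68.53799438476562), 89.9879150390625) [-32.510242 -37.150913] [36.0316   36.005753]
```

```bash
cat >> m.py <<'E'
print('---')
for y0 in(-15,-5,5,15):
    m=(abs(H[:,1]-y0)<5); print(y0,np.percentile(H[m,0],[0.5,2,98,99.5]).round(1))
for k in range(4):
    s=env.state(); print(s['ee_pos'].round(1),s['ee_rot'].round(2))
E
python3 m.py | sed -n '/---/,$p'
```

```text
---
-15 [-31.2 -29.6  34.8  35.3]
-5 [-31.4 -29.7  34.7  35.4]
5 [-31.3 -29.5  34.8  35.3]
15 [-31.2 -29.8  34.6  35.2]
[628.5 -11.1 339. ] [-1.7989e+02  5.0000e-02  8.1510e+01]
[628.5 -11.1 339. ] [-1.7989e+02  5.0000e-02  8.1510e+01]
[628.5 -11.1 339. ] [-1.7989e+02  5.0000e-02  8.1510e+01]
[628.5 -11.1 339. ] [-1.7989e+02  5.0000e-02  8.1510e+01]
```

```bash
python3 w.py w3; sed 's/w2.npz/w3.npz/' m.py > m3.py; python3 m3.py
```

```text
6.3 [628.5 -11.1 339. ] [-179.9    0.    81.5] [-2. 21. 70. -0. 89.  6.] [ 0.1 -0.1 -3.3] 50.2
4316 rim z 172.44177713321642
left wall [34.4 35.5 42.  48.5 59.9]
[4.0000e-03 4.2454e+01]
right wall [-45.  -44.4 -38.2 -31.9 -30.8]
[-9.0000e-03 -3.8144e+01]
front x [-55.2 -54.  -32.8  -2.9  -0.7] back [ 0.9  3.7 35.6 52.7 54. ]
floor [[-24.  -25.3 120.8]
 [ 24.7  28.9 132.2]] 122.84480064070536
nbr top ((-0.2163543701171875, 105.91724395751953), (70.56299591064453, 50.011878967285156), 0.2870708703994751) 237.35765795125639
held z [358.33320524 363.00261274 370.69030514]
held in charger axes rel TCP ((1.7635688781738281, -0.6033172607421875), (68.36612701416016, 72.59347534179688), 0.6086381673812866) [-32.654114 -36.733643] [35.899624 35.85691 ]
---
-15 [-31.4 -29.9  34.8  35.3]
-5 [-31.3 -29.5  34.6  35.3]
5 [-31.1 -29.7  34.7  35.3]
15 [-30.9 -29.7  34.7  35.3]
[628.2 -12.3 339.3] [-1.7991e+02  7.0000e-02  8.1410e+01]
[628.2 -12.3 339.3] [-1.7991e+02  7.0000e-02  8.1410e+01]
[628.2 -12.3 339.3] [-1.7991e+02  7.0000e-02  8.1410e+01]
[628.2 -12.3 339.3] [-1.7991e+02  7.0000e-02  8.1410e+01]
```

Emit:
arm_command:
  motion:
    - {"offset": [0.04, 0, 0], "spin": 0}
    - {"offset": [0.04, 0, 0], "spin": 0}
    - {"offset": [0.039, -0.002, 0], "spin": 0}
    - {"offset": [0, 0, 0.02], "spin": 0}
    - {"offset": [0, 0, 0], "spin": 0}

```text
time_s: 6.98
ee_pos: [643.4, 104.2, 318.2]
ee_rot: [-179.8, 0.1, 81.3]
force: [-0.5, -0.5, -2.9]
gripper_width: 49.9
gripper_force: 40.0
```

Emit:
arm_command:
  motion:
    - {"offset": [0, 0, 0], "spin": 0}
    - {"offset": [0, 0, 0], "spin": 0}
    - {"offset": [0, 0, 0], "spin": 0}

```text
time_s: 7.35
ee_pos: [644.6, 105.0, 320.6]
ee_rot: [179.9, -0.0, 81.3]
force: [0.0, 0.3, -4.3]
gripper_width: 49.7
gripper_force: 40.0
```

```bash
python3 w.py w4; sed 's/w2.npz/w4.npz/' m.py > m3.py; python3 m3.py | grep -v wall
```

```text
7.35 [644.6 105.  320.6] [179.9  -0.   81.3] [ 8. 24. 68. -0. 88. 17.] [ 0.   0.3 -4.3] 49.7
1893 rim z 172.4170035293023
[-0.226 47.428]
[  0.18  -42.843]
front x [-31.4 -26.   -5.4  -0.3  -0.2] back [ 1.6  6.8 38.1 53.6 54.6]
floor [[ 14.2 -26.5 121.1]
 [ 24.9  28.5 127.2]] 123.20721983793894
nbr top ((0.8283348083496094, 105.83099365234375), (49.502479553222656, 69.13158416748047), 89.74958801269531) 237.30913866307543
held z [354.44177302 361.97846667 374.19054955]
held in charger axes rel TCP ((0.5896530151367188, -0.5946311950683594), (74.39897155761719, 35.2646484375), 89.9591293334961) [-17.062035 -37.80581 ] [18.24421 36.59331]
---Traceback (most recent call last):
  File "m3.py", line 22, in <module>
    m=(abs(H[:,1]-y0)<5); print(y0,np.percentile(H[m,0],[0.5,2,98,99.5]).round(1))
                                   ~~~~~~~~~~~~~^^^^^^^^^^^^^^^^^^^^^^^^
    return _quantile_unchecked(
        a, q, axis, out, overwrite_input, method, keepdims, weights)
    return _ureduce(a,
                    func=_quantile_ureduce_func,
    ...<5 lines>...
                    overwrite_input=overwrite_input,
                    method=method)
    r = func(a, **kwargs)
    result = _quantile(arr,
                       quantiles=q,
    ...<2 lines>...
                       out=out,
                       weights=wgt)
    slices_having_nans = np.isnan(arr[-1, ...])
                                  ~~~^^^^^^^^^
IndexError: index -1 is out of bounds for axis 0 with size 0
```

Emit:
arm_command:
  motion:
    - {"offset": [0.0014, -0.0007, 0.01], "spin": 0}
    - {"offset": [0, 0, 0.015], "spin": 0}
    - {"offset": [0, 0, 0.015], "spin": 0}
    - {"offset": [0, 0, 0.008], "spin": 0}
    - {"offset": [0, 0, 0], "spin": 0}

```text
time_s: 8.02
ee_pos: [643.6, 106.9, 270.8]
ee_rot: [-179.9, 0.0, 81.3]
force: [0.1, 0.4, -3.6]
gripper_width: 49.8
gripper_force: 40.0
```

Emit:
arm_command:
  motion:
    - {"offset": [0, 0, 0.006], "spin": 0}
    - {"offset": [0, 0, 0.006], "spin": 0}
    - {"offset": [0, 0, 0.006], "spin": 0}
    - {"offset": [0, 0, 0], "spin": 0}

```text
time_s: 8.52
ee_pos: [643.6, 106.9, 253.2]
ee_rot: [-179.9, 0.0, 81.3]
force: [0.9, 0.0, -3.2]
gripper_width: 49.8
gripper_force: 40.0
```

Bottom is now ~162 (11 mm into the mouth) with no side force; going on.

Emit:
arm_command:
  motion:
    - {"offset": [0, 0, 0.007], "spin": 0}
    - {"offset": [0, 0, 0.007], "spin": 0}
    - {"offset": [0, 0, 0.006], "spin": 0}
    - {"offset": [0, 0, 0], "spin": 0}

```text
time_s: 9.02
ee_pos: [643.8, 105.9, 233.7]
ee_rot: [-180.0, 0.1, 81.3]
force: [0.7, -3.5, -2.6]
gripper_width: 50.2
gripper_force: 40.0
```

Emit:
arm_command:
  motion:
    - {"offset": [0, 0, 0.004], "spin": 0}
    - {"offset": [0, 0, 0.004], "spin": 0}
    - {"offset": [0, 0, 0.004], "spin": 0}
    - {"offset": [0, 0, 0], "spin": 0}
  newtons: 55

```text
time_s: 9.52
ee_pos: [645.6, 107.0, 227.1]
ee_rot: [179.5, -0.1, 81.3]
force: [-2.7, -2.6, 13.7]
gripper_width: 49.7
gripper_force: 55.0
```

Emit:
arm_command:
  motion:
    - {"offset": [0, 0, 0.003], "spin": 0}
    - {"offset": [0, 0, 0.003], "spin": 0}
    - {"offset": [0, 0, 0.002], "spin": 0}
    - {"offset": [0, 0, 0], "spin": 0}

```text
time_s: 10.02
ee_pos: [643.8, 107.6, 213.4]
ee_rot: [-179.9, -0.1, 81.3]
force: [-0.2, -0.3, -1.5]
gripper_width: 49.6
gripper_force: 55.0
```

Emit:
arm_command:
  motion:
    - {"offset": [0, 0, 0.002], "spin": 0}
    - {"offset": [0, 0, 0.001], "spin": 0}
    - {"offset": [0, 0, 0], "spin": 0}

```text
time_s: 10.4
ee_pos: [643.6, 107.6, 213.4]
ee_rot: [180.0, -0.1, 81.3]
force: [-4.1, -0.6, 9.8]
gripper_width: 49.8
gripper_force: 55.0
```

Emit:
arm_command:
  motion:
    - {"offset": [0, 0, -0.003], "spin": 0}
    - {"offset": [0, 0, 0], "spin": 0}
    - {"offset": [0, 0, 0], "spin": 0}
    - {"offset": [0, 0, 0], "spin": 0}
    - {"offset": [0, 0, 0], "spin": 0}
  jaw: 0.075

```text
time_s: 11.02
ee_pos: [643.9, 106.9, 213.7]
ee_rot: [-180.0, 0.0, 81.3]
force: [-0.1, 1.2, 0.9]
gripper_width: 75.1
gripper_force: 0.0
```

Emit:
arm_command:
  motion:
    - {"offset": [0, 0, -0.02], "spin": 0}
    - {"offset": [0, 0, -0.05], "spin": 0}
    - {"offset": [0, 0, -0.05], "spin": 0}
    - {"offset": [-0.05, -0.01, 0], "spin": 0}
    - {"offset": [-0.05, -0.01, 0], "spin": 0}

```text
time_s: 11.65
ee_pos: [609.0, 10.4, 334.5]
ee_rot: [179.9, 0.0, 81.4]
force: [-0.1, -1.0, 0.1]
gripper_width: 75.3
gripper_force: 0.0
```

Emit:
arm_command:
  motion:
    - {"offset": [-0.052, -0.01, 0], "spin": 0}
    - {"offset": [-0.052, -0.01, 0], "spin": 0}
    - {"offset": [-0.052, -0.01, 0], "spin": 0}
    - {"offset": [0, 0, 0], "spin": 0}
    - {"offset": [0, 0, 0], "spin": 0}

```text
time_s: 12.28
ee_pos: [556.1, -138.4, 334.0]
ee_rot: [180.0, -0.0, 81.3]
force: [0.1, -0.1, 0.2]
gripper_width: 74.9
gripper_force: 0.0
```

```bash
python3 w.py w5; python3 - <<'E'
from h import *
c=cam("wrist"); 
for t in("guard_opening","long_mark","selector_grip","bay_floor","latch","latch_front"):
    print(t,[(round(q['score'],2),np.round(q['location'],1)) for q in env.pinpoint("wrist",t)[:2]])
z=np.load("w5.npz"); c=cam("wrist",dict(ee_pos=z['pos'],ee_rot=z['rot'])); p=cloud(c,z['d']).reshape(-1,3); p=p[z['d'].reshape(-1)>0]
m=(abs(p[:,0]-644)<50)&(abs(p[:,1]-107)<50)&(p[:,2]>232); print('pack top',cv2.minAreaRect(p[m,:2].astype(np.float32)),np.percentile(p[m,2],[5,50,95]))
E
```

```text
12.28 [ 556.1 -138.4  334. ] [180.   -0.   81.3] [-15.  16.  79.   0.  86.  -6.] [ 0.1 -0.1  0.2] 74.9
guard_opening [(0.89, array([276.9, 120. ]))]
long_mark [(0.73, array([312.1,  86.5]))]
selector_grip [(0.59, array([274.3, 114.4]))]
bay_floor []Traceback (most recent call last):
  File "<stdin>", line 4, in <module>
ValueError: it knows: bay, bay_floor, beaker, charger, glue, guard_opening, long_mark, pack, selector_grip, tin, tube
```

View pics/w5.png

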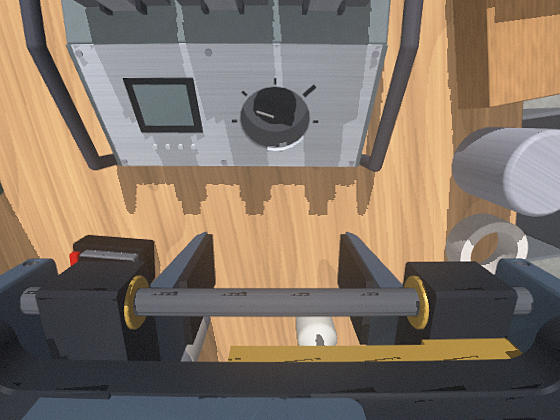

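The guard opening is at (277,120), the long mark's outer end at (312,87), and a white line on the bar lies at about (263,113), pointing left. I'll enlarge it and check the pack from the overhead camera.

```bash
python3 - <<'E'
from h import *
im=cv2.imread("pics/w5.png")[60:180,200:350]; im=cv2.resize(im,None,fx=5,fy=5,interpolation=cv2.INTER_CUBIC); im=cv2.convertScaleAbs(np.power(im/255.,.5)*255); cv2.imwrite("pics/w5c.png",im[:600,:750])
z=np.load("w5.npz"); c=cam("wrist",dict(ee_pos=z['pos'],ee_rot=z['rot'])); P=cloud(c,z['d'])
t=np.radians(81.35); ex=np.array([np.cos(t),np.sin(t),0]); ey=np.array([-ex[1],ex[0],0]); ez=np.array([0,0,1.])
G=np.array([527.0,33.5,0])+-85*ex-55*ey+67.5*ez
u=ex*np.cos(np.pi/6)+ez*.5; a=-ex*.5+ez*np.cos(np.pi/6); r=-ey
Q=(P-G); Q=np.stack([Q@r,Q@u,Q@a],-1)
m=(np.hypot(Q[...,0],Q[...,1])<43)&(Q[...,2]>-30)&(Q[...,2]<-3)
q=Q[m]; print(len(q),np.percentile(q[:,2],[5,50,95])); rect=cv2.minAreaRect(q[q[:,2]>-16,:2].astype(np.float32)); print('bar (right,up)',rect)
# hole ring centre: panel-level vs deep
deep=(np.hypot(Q[...,0],Q[...,1])<60)&(Q[...,2]<-8); print('deep bbox',Q[deep].min(0),Q[deep].max(0))
for n,px in(("mark",(312.1,86.5)),("guard",(276.9,120))):
    e,d=ray(c,px); s=((G-e)@a)/(d@a); X=e+s*d-G; print(n,X@r,X@u)
for k in(-12,-8,-6,6): pass
img,d=env.grab_frame("top"); p=cloud(cam("top"),d).reshape(-1,3)
for y,x0 in((0,(644,107)),(1,(540,122))):
    m=(abs(p[:,0]-x0[0])<45)&(abs(p[:,1]-x0[1])<48)&(p[:,2]>229)&(p[:,2]<250); print('top view pack',cv2.minAreaRect(p[m,:2].astype(np.float32)),np.percentile(p[m,2],[5,50,95]).round(1),m.sum())
E
```

```text
628 [-27.81697401 -11.60935579  -9.40311067]
bar (right,up) ((-3.9372119903564453, 1.6818485260009766), (14.396088600158691, 55.32064437866211), 69.84752655029297)
deep bbox [-47.94645688 -48.38995845 -52.57885107] [44.81289154 27.02451318 -8.04966347]
mark 44.10616057047653 45.919785967070794
guard 1.5323982168952355 0.6862043305751768
top view pack ((644.3334350585938, 109.71495056152344), (70.38023376464844, 50.58187484741211), 80.56361389160156) [231.9 237.6 242.6] 439
top view pack ((540.3310546875, 124.97409057617188), (71.6629409790039, 49.94226837158203), 80.9478759765625) [232.1 237.6 242. ] 443
```

View pics/w5c.png

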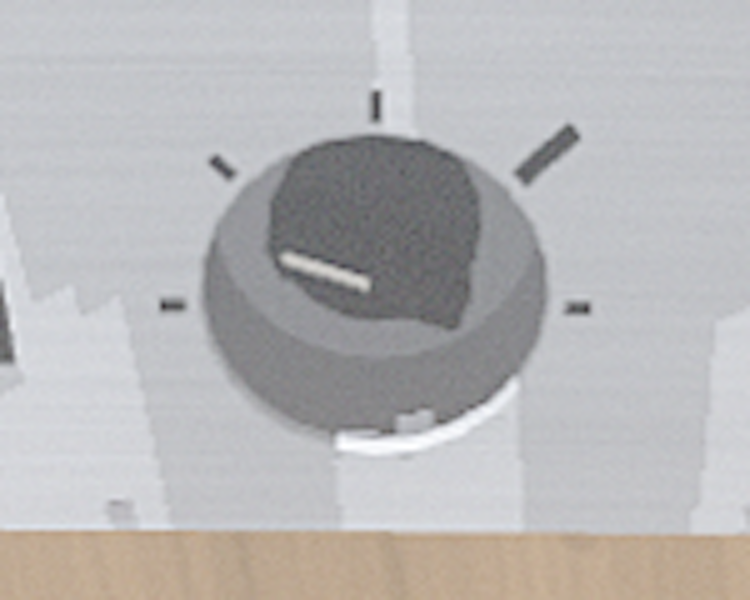

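The pack sits level with its neighbours (top at 237.6). The selector nose is at φ≈20°, just above 9 o'clock. Next I'll check clearance in front of the bays for the gripper body and compute the pivot.

```bash
python3 - <<'E'
from h import *
t=np.radians(81.35); ex=np.array([np.cos(t),np.sin(t),0]); ey=np.array([-ex[1],ex[0],0]); ez=np.array([0,0,1.])
O=np.array([527.0,33.5,0])
for f in("w2","w5"):
    z=np.load(f+".npz"); P=cloud(cam("wrist",dict(ee_pos=z['pos'],ee_rot=z['rot'])),z['d']).reshape(-1,3)[z['d'].reshape(-1)>0]-O
    L=np.c_[P@ex,P@ey,P[:,2]]
    for lo,hi in((120,170),(176,225)):
        m=(L[:,2]>lo)&(L[:,2]<hi)&(L[:,0]>-60)&(L[:,0]<80)&(abs(L[:,1]+20)<110); print(f,lo,m.sum(),np.percentile(L[m,0],[0,1,5,50]).round(1) if m.any() else '')
u=ex*np.cos(np.pi/6)+ez*.5; a=-ex*.5+ez*np.cos(np.pi/6); r=-ey
G=O-85*ex-55*ey+67.5*ez-1.6*r+.5*u
print('G',G.round(1),'G+8.5ex',(G+8.5*ex).round(1))
s=env.state(); print(s['ee_pos'].round(1),s['ee_rot'].round(1))
E
```

```text
w2 120 3087 [25.6 28.1 32.5 59.9]
w2 176 4672 [13.1 13.7 16.4 41.9]
w5 120 1369 [25.1 25.5 26.3 29.4]
w5 176 0 
G [567.1 -58.1  67.8] G+8.5ex [568.4 -49.7  67.8]
[ 556.3 -137.7  333.9] [-180.    -0.    81.4]
```

Emit:
arm_command:
  motion:
    - {"offset": [0.045, -0.0007, 0.05], "spin": 0}
    - {"offset": [0.0438, -0.0006, 0.04], "spin": 0}
    - {"offset": [0, 0, 0.04], "spin": -0.1807}
    - {"offset": [0, 0, 0.03], "spin": -0.1807}
    - {"offset": [0, 0, 0], "spin": -0.1807}
  jaw: 0.024
  newtons: 10

```text
time_s: 13.2
ee_pos: [566.0, -52.8, 174.5]
ee_rot: [-179.7, -0.2, 112.8]
force: [0.2, 0.0, 0.0]
gripper_width: 27.9
gripper_force: 0.0
```

Emit:
arm_command:
  motion:
    - {"offset": [0, 0, 0], "spin": -0.1807}
    - {"offset": [0, 0, 0], "spin": -0.1807}
    - {"offset": [0, 0, 0], "spin": -0.1807}
    - {"offset": [0, 0, 0], "spin": -0.1807}
    - {"offset": [0, 0, 0.03], "spin": 0}

```text
time_s: 13.82
ee_pos: [569.8, -53.5, 149.3]
ee_rot: [179.9, 0.3, 153.9]
force: [0.3, 0.2, -0.3]
gripper_width: 24.2
gripper_force: 0.0
```

Emit:
arm_command:
  motion:
    - {"offset": [0, 0, 0.02], "spin": 0}
    - {"offset": [0, 0, 0.01], "spin": 0}
    - {"offset": [0, 0, 0], "spin": 0}
    - {"offset": [0, 0, 0], "spin": 0}
    - {"offset": [0, 0, 0], "spin": 0}

```text
time_s: 14.45
ee_pos: [568.2, -53.9, 118.3]
ee_rot: [180.0, 0.1, 153.8]
force: [0.2, -0.3, 1.5]
gripper_width: 24.0
gripper_force: 0.0
```

```bash
python3 w.py w6; python3 - <<'E'
from h import *
im=cv2.imread("pics/w6.png"); cv2.imwrite("pics/w6c.png",cv2.convertScaleAbs(np.power(im/255.,.6)*255))
E
```

```text
14.45 [568.2 -53.9 118.3] [1.800e+02 1.000e-01 1.538e+02] [ -7.  23.  99.  -0.  57. -70.] [ 0.2 -0.3  1.5] 24.0
```

View pics/w6c.png

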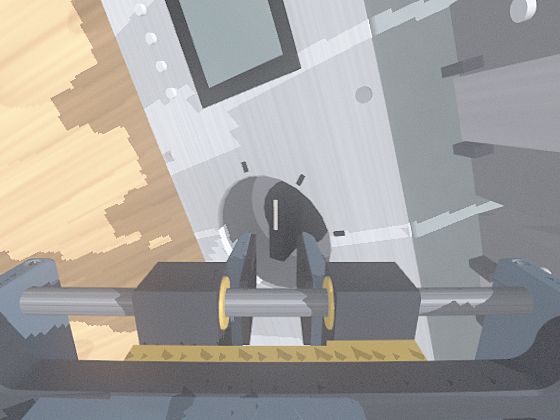

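The bar lies vertically at column ~277, in line with the jaws (fingers at ~240 and ~312). I'll get its offset in tool axes from depth.

```bash
python3 - <<'E'
from h import *
z=np.load("w6.npz"); P=cloud(cam("wrist",dict(ee_pos=z['pos'],ee_rot=z['rot'])),z['d'])
t=np.radians(81.35); ex=np.array([np.cos(t),np.sin(t),0]); ey=np.array([-ex[1],ex[0],0]); ez=np.array([0,0,1.])
u=ex*np.cos(np.pi/6)+ez*.5; a=-ex*.5+ez*np.cos(np.pi/6); r=-ey
G=np.array([527.0,33.5,0])-85*ex-55*ey+67.5*ez
Q=P-G; Q=np.stack([Q@r,Q@u,Q@a],-1)
m=(np.hypot(Q[...,0]+1.6,Q[...,1])<40)&(abs(Q[...,2]+10)<4)&(z['d']>0)
q=Q[m]; print(m.sum(),cv2.minAreaRect(q[:,:2].astype(np.float32)),np.median(q[:,2]))
pw=P[m]-z['pos']; Rt=R.from_euler('xyz',z['rot'],degrees=True).as_matrix(); T=pw@Rt
print('tool frame bar top: y',np.percentile(T[:,1],[1,10,50,90,99]).round(1),'x',np.percentile(T[:,0],[1,50,99]).round(1),'z',np.percentile(T[:,2],[1,50,99]).round(1))
g=cv2.cvtColor(cv2.imread("pics/w6.png"),cv2.COLOR_BGR2GRAY)
# panel fit
m=(np.hypot(Q[...,0]+1.6,Q[...,1])>60)&(np.hypot(Q[...,0],Q[...,1])<110)&(abs(Q[...,2])<8); print('panel a',np.median(Q[m][:,2]))
m=(np.hypot(Q[...,0],Q[...,1])<56)&(Q[...,2]<-8)&(Q[...,2]>-60);print('hole',np.percentile(Q[m],[.5,99.5],axis=0).round(1))
E
```

```text
1126 ((-3.6955413818359375, 1.1975860595703125), (14.179261207580566, 57.42182540893555), 70.34906768798828) -10.557955677633581
tool frame bar top: y [-5.  -3.7  1.6  6.6  8. ] x [-23.7   4.9  29.5] z [53.3 58.9 66.1]
panel a -0.5424781477575209
hole [[-40.5 -47.4 -51.4]
 [ 45.5  22.1  -8.5]]
```

Emit:
arm_command:
  motion:
    - {"offset": [0.001, 0.0048, 0.01], "spin": 0}
    - {"offset": [0, 0, 0.014], "spin": 0}
    - {"offset": [0, 0, 0.014], "spin": 0}
    - {"offset": [0, 0, 0], "spin": 0}
    - {"offset": [0, 0, 0], "spin": 0}

```text
time_s: 15.12
ee_pos: [569.0, -49.2, 79.4]
ee_rot: [-180.0, 0.0, 153.8]
force: [0.3, -0.3, -0.1]
gripper_width: 23.9
gripper_force: 0.0
```

Emit:
arm_command:
  motion:
    - {"offset": [0, 0, 0.006], "spin": 0}
    - {"offset": [0, 0, 0.003], "spin": 0}
    - {"offset": [0, 0, 0], "spin": 0}

```text
time_s: 15.5
ee_pos: [568.6, -49.1, 70.3]
ee_rot: [-180.0, -0.0, 153.8]
force: [-0.1, -0.8, -0.5]
gripper_width: 24.0
gripper_force: 0.0
```

Emit:
arm_command:
  motion:
    - {"offset": [0, 0, 0.004], "spin": 0}
    - {"offset": [0, 0, 0.003], "spin": 0}
    - {"offset": [0, 0, 0], "spin": 0}
    - {"offset": [0, 0, 0], "spin": 0}

```text
time_s: 16.0
ee_pos: [568.9, -49.1, 63.5]
ee_rot: [-180.0, 0.0, 153.8]
force: [0.2, -0.2, 0.3]
gripper_width: 24.1
gripper_force: 0.0
```

Emit:
arm_command:
  motion:
    - {"offset": [0, 0, 0], "spin": 0.1}
    - {"offset": [0, 0, 0], "spin": 0.1}
    - {"offset": [0, 0, 0], "spin": 0.1}
    - {"offset": [0, 0, 0], "spin": 0.1}
    - {"offset": [0, 0, 0], "spin": 0}

```text
time_s: 16.62
ee_pos: [569.2, -51.0, 64.3]
ee_rot: [-179.9, 0.2, 131.0]
force: [-1.1, -6.1, 4.3]
gripper_width: 24.0
gripper_force: 2.6
```

Emit:
arm_command:
  motion:
    - {"offset": [-0.0019, -0.0023, 0], "spin": 0}
    - {"offset": [0, 0, 0], "spin": 0.1}
    - {"offset": [0, 0, 0], "spin": 0.1}
    - {"offset": [0, 0, 0], "spin": 0.1}
    - {"offset": [0, 0, 0], "spin": 0.1}

```text
time_s: 17.25
ee_pos: [568.0, -52.6, 63.7]
ee_rot: [-179.9, 0.0, 107.8]
force: [-2.1, -2.8, 3.1]
gripper_width: 24.1
gripper_force: 2.7
```

Emit:
arm_command:
  motion:
    - {"offset": [0, 0, 0], "spin": 0}

```text
time_s: 17.38
ee_pos: [567.9, -52.4, 63.6]
ee_rot: [-179.9, 0.0, 108.1]
force: [-1.7, -3.4, 2.9]
gripper_width: 24.4
gripper_force: 1.7
```

```bash
cat > bar.py <<'E'
from h import *
import sys
z=np.load(sys.argv[1]+".npz"); P=cloud(cam("wrist",dict(ee_pos=z['pos'],ee_rot=z['rot'])),z['d'])
t=np.radians(81.35); ex=np.array([np.cos(t),np.sin(t),0]); ey=np.array([-ex[1],ex[0],0]); ez=np.array([0,0,1.])
u=ex*np.cos(np.pi/6)+ez*.5; a=-ex*.5+ez*np.cos(np.pi/6); r=-ey
G=np.array([527.0,33.5,0])-85*ex-55*ey+67.5*ez
Q=P-G; Q=np.stack([Q@r,Q@u,Q@a],-1)
m=(np.hypot(Q[...,0]+1.6,Q[...,1])<36)&(abs(Q[...,2]+10.5)<2.5)&(z['d']>0)
q=Q[m]
w=cv2.fitLine(q[:,:2].astype(np.float32),cv2.DIST_HUBER,0,.01,.01).ravel()
print(m.sum(),cv2.minAreaRect(q[:,:2].astype(np.float32)),'line',w, 'phi(mod 180)',np.degrees(np.arctan2(w[1],-w[0]))%180)
x=(z['pos']-G); print('tool rel G: e,y',(x@ex).round(1),(x@ey).round(1))
E
python3 w.py w7; python3 bar.py w7; python3 -c "
import cv2,numpy as np
im=cv2.imread('pics/w7.png');cv2.imwrite('pics/w7c.png',cv2.convertScaleAbs(np.power(cv2.resize(im[120:330,140:420],None,fx=2.5,fy=2.5)/255.,.6)*255))"
```

```text
17.38 [567.9 -52.4  63.6] [-179.9    0.   108.1] [ -6.  27. 103.  -0.  51. -24.] [-1.7 -3.4  2.9] 24.4
1585 ((-5.894018173217773, 3.7973175048828125), (41.97805404663086, 50.058265686035156), 8.616817474365234) line [ 0.66374844 -0.74795586 -5.2152214   6.7251472 ] phi(mod 180) 48.41362
tool rel G: e,y 6.2 1.6
```

View pics/w7c.png

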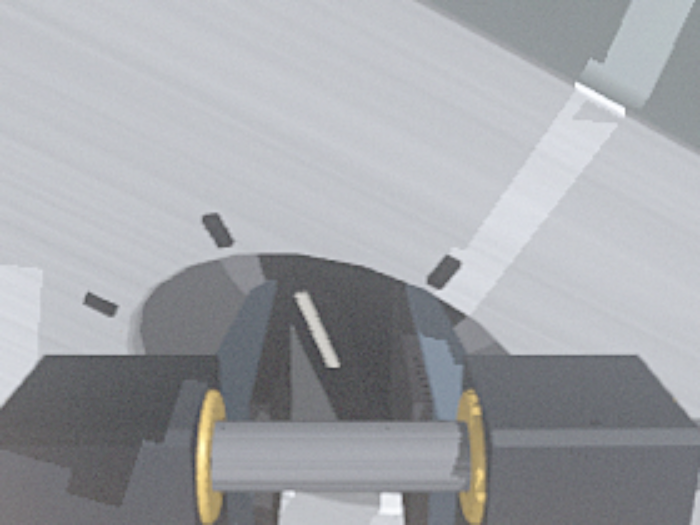

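Wrist view: white nose line at (318,330) in the crop, lagging the jaws as expected from the slack (φ≈48°). The bar is turning, so I'll go on, slid a little toward the front to keep the gripper body clear of the latches.

Emit:
arm_command:
  motion:
    - {"offset": [-0.005, 0, 0], "spin": 0}
    - {"offset": [0, 0, 0], "spin": 0.12}
    - {"offset": [0, 0, 0], "spin": 0.12}
    - {"offset": [0, 0, 0], "spin": 0.12}
    - {"offset": [0, 0, 0], "spin": 0}
  jaw: 0.02
  newtons: 8

```text
time_s: 18.05
ee_pos: [568.4, -57.1, 63.3]
ee_rot: [-179.8, 0.0, 87.4]
force: [-5.1, -1.3, 4.1]
gripper_width: 20.0
gripper_force: 2.5
```

Emit:
arm_command:
  motion:
    - {"offset": [0, 0, 0], "spin": 0.12}
    - {"offset": [0, 0, 0], "spin": 0.12}
    - {"offset": [0, 0, 0], "spin": 0.12}
    - {"offset": [0, 0, 0], "spin": 0}

```text
time_s: 18.55
ee_pos: [567.0, -56.7, 63.0]
ee_rot: [-179.6, 0.1, 66.8]
force: [-7.1, -0.6, 5.0]
gripper_width: 19.7
gripper_force: 3.4
```

```bash
python3 w.py w8; python3 bar.py w8
```

```text
18.55 [567.  -56.7  63. ] [-1.796e+02  1.000e-01  6.680e+01] [ -7.  27. 103.  -0.  51.  16.] [-7.1 -0.6  5. ] 19.7
1624 ((-3.8274269104003906, 3.1812496185302734), (53.551727294921875, 39.96644973754883), 62.611572265625) line [ 0.06954257  0.997579   -0.43844277  6.5592504 ] phi(mod 180) 93.98771
tool rel G: e,y 1.9 1.9
```

Emit:
arm_command:
  motion:
    - {"offset": [0.0015, -0.001, 0], "spin": 0.12}
    - {"offset": [0.001, -0.001, 0], "spin": 0.12}
    - {"offset": [0.001, -0.001, 0], "spin": 0.12}
    - {"offset": [0, 0, 0], "spin": 0.12}
    - {"offset": [0, 0, 0], "spin": 0.12}

```text
time_s: 19.23
ee_pos: [565.6, -51.7, 62.6]
ee_rot: [-179.7, 0.3, 32.2]
force: [-6.3, 2.0, 3.0]
gripper_width: 20.1
gripper_force: 3.2
```

Emit:
arm_command:
  motion:
    - {"offset": [0, 0, 0], "spin": 0}
    - {"offset": [0, 0, 0], "spin": 0}

```text
time_s: 19.48
ee_pos: [566.6, -51.6, 62.6]
ee_rot: [-179.7, 0.2, 32.4]
force: [-5.6, -0.1, 2.2]
gripper_width: 20.0
gripper_force: 2.2
```

```bash
python3 w.py w9; python3 bar.py w9; python3 -c "
import cv2,numpy as np
im=cv2.imread('pics/w9.png');cv2.imwrite('pics/w9c.png',cv2.convertScaleAbs(np.power(cv2.resize(im[120:330,140:420],None,fx=2.5,fy=2.5)/255.,.6)*255))"
```

```text
19.48 [566.6 -51.6  62.6] [-179.7    0.2   32.4] [ -6.  27. 103.   0.  51.  51.] [-5.6 -0.1  2.2] 20.0
1641 ((3.1895999908447266, 1.4335670471191406), (52.71646499633789, 39.212890625), 64.02670288085938) line [0.72530013 0.6884328  4.42036    6.20573   ] phi(mod 180) 136.4938
tool rel G: e,y 6.8 3.1
```

View pics/w9c.png

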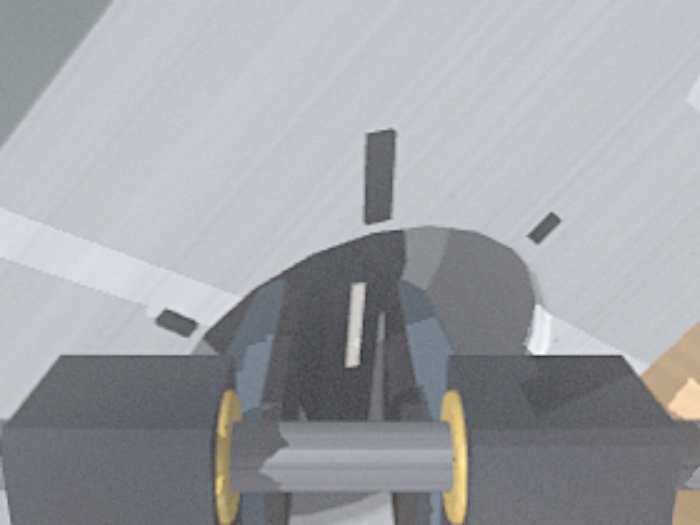

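The nose line, crop (351,365)→(358,285), points nearly along the long mark, crop (377,222)→(380,130). I'll work out its exact angle from the bright line's pixels.

```bash
cat > phi.py <<'E'
import sys
exec(open("bar.py").read().split("m=(np")[0])
im=cv2.imread(f"pics/{sys.argv[1]}.png").min(axis=2)
c=cam("wrist",dict(ee_pos=z['pos'],ee_rot=z['rot']))
x0,x1,y0,y1=map(int,sys.argv[2:6])
s=im[y0:y1,x0:x1]; v,uu=np.nonzero(s>110); pts=[]
for i,j in zip(uu+x0,v+y0):
    e,d=ray(c,(i,j)); k=((G-10.5*a-e)@a)/(d@a); X=e+k*d-G; pts.append([X@r,X@u])
pts=np.array(pts,np.float32); rc=cv2.fitLine(pts,cv2.DIST_HUBER,0,.01,.01).ravel()
print(len(pts),rc,'phi',np.degrees(np.arctan2(rc[1],-rc[0]))%180, cv2.minAreaRect(pts))
E
python3 phi.py w6 269 284 196 235; python3 phi.py w9 276 287 231 268
```

```text
120 [  0.928448   -0.3714623 -17.540085    5.6874037] phi 21.805832 ((-15.22517204284668, 4.78685188293457), (2.5272507667541504, 24.139097213745117), 69.80757904052734)
159 [0.744086  0.6680838 8.996763  8.440074 ] phi 138.08066 ((8.482120513916016, 8.001100540161133), (24.63642120361328, 2.9072327613830566), 41.97320556640625)
```

Emit:
arm_command:
  motion:
    - {"offset": [0, 0, 0], "spin": 0}
    - {"offset": [0, 0, 0], "spin": 0}
    - {"offset": [0, 0, -0.005], "spin": 0}
    - {"offset": [0, 0, -0.01], "spin": 0}
    - {"offset": [0, 0, -0.015], "spin": 0}
  jaw: 0.026

```text
time_s: 20.15
ee_pos: [569.1, -52.3, 94.4]
ee_rot: [180.0, -0.0, 32.4]
force: [0.2, 0.6, -0.2]
gripper_width: 25.9
gripper_force: 0.0
```

Emit:
arm_command:
  motion:
    - {"offset": [0, 0, -0.03], "spin": 0}
    - {"offset": [0, 0, -0.05], "spin": 0}
    - {"offset": [0, 0, -0.05], "spin": 0}
    - {"offset": [-0.04, 0, -0.03], "spin": 0}
    - {"offset": [-0.03, 0, 0], "spin": 0}

```text
time_s: 20.78
ee_pos: [510.5, -90.4, 257.8]
ee_rot: [179.7, -0.3, 32.4]
force: [-0.2, -0.5, -0.5]
gripper_width: 26.1
gripper_force: 0.0
```

Emit:
arm_command:
  motion:
    - {"offset": [0, 0, 0], "spin": 0}
    - {"offset": [0, 0, 0], "spin": 0}
    - {"offset": [0, 0, 0], "spin": 0}

```text
time_s: 21.15
ee_pos: [510.6, -89.3, 253.3]
ee_rot: [-180.0, -0.0, 32.4]
force: [0.2, 0.5, 0.0]
gripper_width: 25.9
gripper_force: 0.0
```

```bash
python3 w.py w10; python3 - <<'E'
from h import *
cv2.imwrite("pics/w10c.png",cv2.convertScaleAbs(np.power(cv2.imread("pics/w10.png")/255.,.6)*255))
p=cloud(cam("wrist"),np.load("w10.npz")['d']).reshape(-1,3)
img,d=env.grab_frame("top"); p=cloud(cam("top"),d).reshape(-1,3)
for x0 in((644,107),(540,122)):
    m=(abs(p[:,0]-x0[0])<45)&(abs(p[:,1]-x0[1])<48)&(p[:,2]>229)&(p[:,2]<250); print('top view pack',np.percentile(p[m,2],[5,50,95]).round(1),m.sum(),m.sum() and cv2.minAreaRect(p[m,:2].astype(np.float32)))
E
```

```text
21.15 [510.6 -89.3 253.3] [-180.    -0.    32.4] [-11.  12.  94.   0.  73.  46.] [0.2 0.5 0. ] 25.9
top view pack [232.4 237.5 242. ] 440 ((643.9779052734375, 110.02035522460938), (70.60481262207031, 50.43496322631836), 80.92515563964844)
top view pack [232.8 237.8 242.2] 441 ((540.2449951171875, 124.3742904663086), (70.04894256591797, 50.060829162597656), 81.14327239990234)
```

View pics/w10c.png

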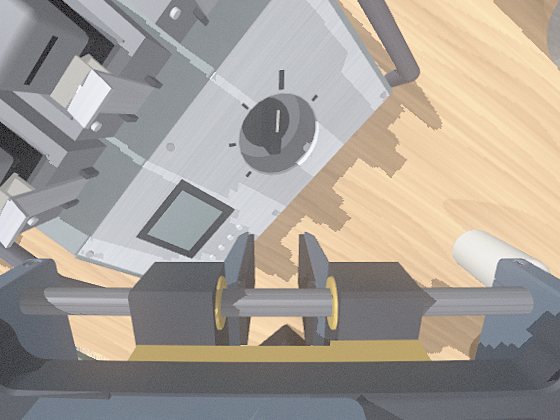

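The selector's white line at (278,120) points at the long mark (281,79), and the front latches look closed. One last angle check, then I'll hand in.

```bash
python3 phi.py w10 273 283 107 136; python3 bar.py w10; python3 - <<'E'
from h import *
z=np.load("w10.npz"); P=cloud(cam("wrist",dict(ee_pos=z['pos'],ee_rot=z['rot'])),z['d']).reshape(-1,3)[z['d'].reshape(-1)>0]
t=np.radians(81.35); ex=np.array([np.cos(t),np.sin(t)]); ey=np.array([-ex[1],ex[0]])
q=P[:,:2]-[527,33.5]; L=np.c_[q@ex,q@ey,P[:,2]]
for y in(-105,0):
    m=(abs(L[:,1]-y)<12)&(L[:,2]>195)&(L[:,2]<217)&(L[:,0]<60)&(L[:,0]>0); print('front latch y',y,m.sum(),np.percentile(L[m],[2,50,98],axis=0).round(1).tolist() if m.any() else '')
print(env.state()['force'].round(1))
E
```

```text
59 [0.7506698 0.6606776 9.164363  8.6530695] phi 138.64842 ((9.11734390258789, 8.716422080993652), (23.339879989624023, 3.0761544704437256), 41.67485046386719)
555 ((0.39220619201660156, 1.4938831329345703), (56.412109375, 14.530718803405762), 42.034568786621094) line [0.7467426  0.66511315 0.98384464 2.6025689 ] phi(mod 180) 138.30899
tool rel G: e,y -38.9 52.8
front latch y -105 0 
front latch y 0 2456 [[14.3, -11.6, 196.1], [38.1, -0.3, 213.1], [55.9, 11.5, 216.8]]
[-0.7  0.7  0.1]
```

```bash
python3 - <<'E'
from h import *
t=np.radians(81.35); ex=np.array([np.cos(t),np.sin(t)]); ey=np.array([-ex[1],ex[0]])
for n in("scene","top"):
    im,d=env.grab_frame(n); P=cloud(cam(n),d).reshape(-1,3)[d.reshape(-1)>0]
    q=P[:,:2]-[527,33.5]; L=np.c_[q@ex,q@ey,P[:,2]]
    for y in(-105,0,105):
      for nm,lo,hi in(("front",0,53),("back",127,185)):
        m=(abs(L[:,1]-y)<12)&(L[:,2]>195)&(L[:,2]<222)&(L[:,0]<hi)&(L[:,0]>lo); print(n,y,nm,m.sum(),np.percentile(L[m],[5,50,95],axis=0).round(1)[:,[0,2]].tolist() if m.any() else '')
E
```

```text
scene -105 front 73 [[13.3, 197.9], [28.4, 213.9], [42.4, 218.3]]
scene -105 back 46 [[146.5, 210.9], [157.5, 215.6], [165.3, 219.9]]
scene 0 front 60 [[12.9, 198.2], [29.5, 213.4], [43.6, 219.3]]
scene 0 back 43 [[144.0, 201.0], [155.1, 215.0], [165.9, 219.2]]
scene 105 front 52 [[16.5, 196.6], [31.7, 212.9], [45.7, 218.2]]
scene 105 back 47 [[140.5, 205.2], [154.8, 215.4], [164.8, 220.7]]
top -105 front 95 [[15.6, 201.5], [31.0, 215.2], [46.8, 220.1]]
top -105 back 109 [[136.6, 202.2], [151.2, 213.9], [166.8, 221.1]]
top 0 front 92 [[16.1, 202.4], [32.2, 214.3], [47.4, 219.5]]
top 0 back 106 [[136.8, 197.9], [150.4, 213.3], [165.8, 219.6]]
top 105 front 95 [[17.7, 201.4], [32.1, 214.5], [48.3, 218.9]]
top 105 back 99 [[137.6, 200.5], [150.7, 213.5], [165.8, 220.1]]
```

The free bay's latches match those of the neighbouring bays, so they are closed.

```bash
python3 -c "
from workcell import env
print(env.job_done())"
```

```text
the job is handed in; nothing more can be done
None
```

The job is handed in with no verdict shown: the pack is pressed down in the free bay with both latches closed, the selector measured about 138° against the mark's 135° (limit ±8.6°), and nothing was knocked over that I could see.

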